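# Turn the circuit board over in the rework frame and lock it

### The arm

A 6-joint arm with a two-finger parallel gripper is mounted at the origin on the work surface. World frame = base frame: x ahead of the robot, y to its left, z up, the work surface at z = 0. Lengths are in m, angles in rad, forces in N, time in s.
With the tool pointing down it reaches from about 0.325 to 0.775 m from the base axis. Payload 5.5 kg.
Tool frame: the origin (TCP) lies midway between the tips of the shut fingers; the grasp point (between the pads) lies 19 mm behind it; z points along the fingers, y is the line along which they close (so a half turn about z gives the same grasp; the last joint's range is limited). The gripper opens to 85 mm and grips with 20 to 120 N. Pads are 22 mm wide; open, the fingers measure 114 mm over their backs; the gripper's body (76 mm by 85 mm) begins 54 mm behind the grasp point. The pads swing forward as they close: fully open they stand 13 mm farther back than shut.
Start: joints at [-1.284, 0.091, 1.231, -0, 1.82, -0.057], TCP at [0.202, -0.565, 0.231] pointing down, gripper open.
Joint ranges: [-2.87, 2.87], [-0.86, 2.18], [0.17, 2.46], [-1.51, 4.65], [0.06, 2.69], [-2.65, 2.65]. Speed limits (rad/s): [2.57, 2.57, 3.01, 3.14, 3.14, 3.14].

### API

Orientations are given as a unit quaternion [w, x, y, z].
In Python, from station import arm gives the robot as it stands.
- The arm moves only by the tool jog_arm, called after "Emit:" by a JSON object that holds its "fn" and its "kwargs". Schema: {"type":"object","properties":{"ticks":{"type":"string"},"squeeze":{"type":"number"},"only":{"type":"string"},"quiet":{"type":"boolean"},"lines":{"type":"string"}},"required":["ticks"],"additionalProperties":false}. ticks is a string of 1 to 20 rows, parted by semicolons, with the numbers parted by commas; each row has 5 numbers: the opening from 0.0 (shut) to 1.0 (fully open), then dx, dy, dz in units of 50 mm, then a turn about the tool's z in rad; each row shifts and turns the commanded pose from where the row before left it, along the tool's axes as they then stand; what a row does not reach is not made up. A row lasts 1/8 s, in which the tool goes at most 0.0625 m and 0.188 rad, less where a joint would pass 70% of its speed; a pose out of reach is approached as far as the arm can. The fingers move at their own pace and stop on an object; squeeze is the grip in N (left out, the last holds). Time passes only in rows, so rows that do not move let the fingers close. The tool returns the time, the measured TCP pose, the force, the opening and the grip force at its end. only (a regular expression) keeps the lines of the reply that match it, lines (a string "A,B") keeps lines A to B, and quiet returns only ok. Input that does not fit is refused with a message, and nothing moves.
- arm.observe(): the state, without advancing time (a new reading comes with each control period).
- arm.grab_frame(name): name is "side" or "top" or "wrist"; returns a dict with "color" (480x640x3 uint8, red, green, blue), "K" (3x3 intrinsics, pixels), "distortion" ([k1, k2, p1, p2, k3] as OpenCV has them; the pictures are not rectified), "extrinsics" (4x4, takes a point from world to camera coordinates). Camera axes: x right, y down, z forward; pixel columns grow to the right and rows downward; lengths in m; the calibration is good to about 2 mm. A picture is of the moment at which its call begins. There is no depth.
- arm.finish_job(): hands the job in; it is judged then, once.
The state is a dict: "t": time; "joint_pos": joint angles; "qd": joint speeds; "effort": joint torques, N m; "tcp_pos": TCP position; "orientation": TCP orientation; "force": force on the tool from outside, world axes, zero at the start; "moment": the same for the moment, N m; "finger_gap": opening from 0.0 (shut) to 1.0 (fully open); "grip_force": force on a finger pad.
Only numpy, scipy, OpenCV 4.12 (cv2) and the standard library are available. Lean on these libraries where they do the work, as an engineer would, in place of code of your own. Each camera call takes 0.05 s, during which the arm holds its last target. There are 200 camera calls.

### The job

The circuit board in the rework frame has been left tilted, component side uppermost, with its rotation lock slack. Turn it over about its long axis so that the solder side (bare green, rows of solder joints) faces straight up and the board lies level, then tighten the red wing knob on the frame clockwise until it stops, so that the board is locked there. Leave the tools and things around the frame where they are.

Things in the scene. Friction and masses are not known exactly. Their poses are not given: they have to be found in the camera images.
- frame: Rework-frame stand, fixed to the bench: two feet 150 x 44 x 16 mm with aluminium uprights (46 x 22 mm) at y = +-120 mm. Origin on the bench midway; x away from the robot (yaw up to +-0.3), y left along the pivot axis, z up. The pivot axis is 125 mm high; its bearings have 23 mm radius, and the left (+y) one carries clamp ears, top 150 mm high, under the red knob.
- carrier (a joint): Swing of carrier and board about the pivot axis, rad. 0: level, component side up, rail_a nearest the robot; growing lifts rail_a up and over; pi/2: rail_a straight above the pivot; +pi or -pi: level, solder side up. Range -3.6 to 3.6, starts at 0.6 to 1.3. Balanced; with the lock slack, 0.06 N m of drag (1 N at a rail) keeps it where it is left; with the knob tight it is clamped.
- rail_a (a point): Middle of the rail that stands raised at the start: round steel, 12 mm diameter, parallel to the pivot axis and 70 mm from it, free over 160 mm; a 29 mm wide open gap parts it from the board's edge, so it can be pinched from above and turns between the fingers. Axes of the carrier: x from rail_a to rail_b, y along the pivot, z out of the component side. End bars (12 x 16 mm) at y = +-95 mm.
- rail_b (a point): Middle of the other rail, same as rail_a, across the pivot axis, 70 mm from it.
- board (a point): Centre of the green circuit board in the middle of the carrier, 70 mm (x) by 150 mm (y, along the pivot) by 3 mm. It lies on the pivot axis; z points out of the component side, with chips, capacitors and connectors up to 18 mm high; the other side, the solder side, is bare green with rows of silver solder joints under 2 mm proud.
- lock_knob (a joint): Turn of the red wing knob about its vertical axis, rad: grows clockwise seen from above, from 0 (slack) to 1.3 (stop, fully tight); starts at 0 to 0.3. Takes about 0.1 N m to turn; from about 0.9 on it bites on the pivot and stiffens to about 0.15 N m at the stop, where the board is clamped against some 0.35 N m (5 N at a rail). Stays where it is left.
- lock_knob_grip (a point): Middle of the knob's red wing, on the knob axis, above the left upright (y = +120 mm of the frame), 171 mm above the bench. The wing is a bar 54 mm long, 13 mm thick, 20 mm high (161 to 181 mm above the bench), to be pinched across its thickness from above; its length lies along the point's x axis, which is the frame's x at knob 0 and turns with the knob. Clamp ears below it end at 150 mm.
- screwdriver: a yellow-handled screwdriver, 190 mm long, lying on the bench near the frame; bystander, origin under its middle
- solder_spool: a blue solder spool, 60 mm across and 50 mm high, standing beside the frame's right foot; bystander, origin under its centre
- flux_bottle: a small white bottle with a red cap, 42 mm across and 95 mm high, standing behind the frame; bystander, origin under its centre
- side_cutters: red-handled side cutters, about 145 mm long and 16 mm high, lying behind the frame; bystander, origin under the middle
- parts_tray: a grey open parts tray, 100 by 140 by 28 mm, to the left; bystander, origin under its centre
- multimeter: a yellow hand-held multimeter, 180 by 86 by 44 mm, lying to the right; bystander, origin under its centre
- flux_brush: a wooden-handled flat brush, 170 mm long, lying to the left; bystander, origin under its middle

How it is judged:
By the outcome, as a careful person would: the job done as asked, in the order asked, and still so for the second after the job is handed in, with the robot touching nothing.
It also fails if it takes over 54 s, if anything falls off the work surface, if the arm or the gripper's body presses on something with over 40 N, if the wrist force passes 120 N, or if a joint passes its speed limit or range.

## Working session

There is one attempt and no reset: what is moved stays moved. The work goes in short steps, Python scripts to look and compute and a tool call to move; the robot and the scene stay as the last step left them, time stands still between calls to the robot, and variables do not carry over. Pictures are saved under pics/ and viewed, at most 12 in all, crops included, and the job is handed in when it is done.

```bash
ls; mkdir -p pics
```

Run:
```python
from station import arm
import cv2,numpy as np
s=arm.observe();print(s)
for n in("side","top"):
    f=arm.grab_frame(n);cv2.imwrite(f"pics/{n}0.png",f["color"][:,:,::-1]);np.savez(f"pics/{n}0.npz",**f)
    print(n,f["K"].tolist(),f["distortion"],np.round(f["extrinsics"],3).tolist())
```

```text
pics
station.py
{'t': 0.0, 'joint_pos': array([-1.28368214e+00,  9.18588225e-02,  1.23192617e+00,  1.54465014e-06,
        1.81976923e+00, -5.66801320e-02]), 'qd': array([-0.00014941,  0.00128407, -0.00223849, -0.00069668,  0.00033675,
        0.00031851]), 'effort': array([ 1.09127937e-03, -4.58736777e+01, -4.18023705e+01, -1.56853580e-04,
        1.18792392e-02,  7.16020566e-06]), 'tcp_pos': array([ 0.20216645, -0.56461277,  0.23012813]), 'orientation': array([-9.74367193e-04,  9.85261521e-01,  1.71051959e-01, -1.12009414e-04]), 'force': array([ 0.32637311, -0.12495178, -0.04975331]), 'moment': array([-0.06696164,  0.01106569, -0.00937774]), 'grip_force': 0.0, 'finger_gap': 1.0007416131570774}
side [[512.7628224968089, 0.0, 320.2442137198955], [0.0, 512.7628224968089, 240.69369807653777], [0.0, 0.0, 1.0]] [0.00254898 0.         0.         0.         0.        ] [[-0.967, -0.252, -0.02, 0.534], [-0.152, 0.643, -0.751, 0.197], [0.202, -0.723, -0.66, 1.108], [0.0, 0.0, 0.0, 1.0]]
top [[527.5656156502301, 0.0, 321.12721254655247], [0.0, 527.5656156502301, 243.50413933742752], [0.0, 0.0, 1.0]] [-0.06725703  0.          0.          0.          0.        ] [[0.011, -1.0, 0.001, -0.029], [-0.981, -0.011, -0.193, 0.591], [0.193, 0.001, -0.981, 1.12], [0.0, 0.0, 0.0, 1.0]]
```

View pics/top0.png

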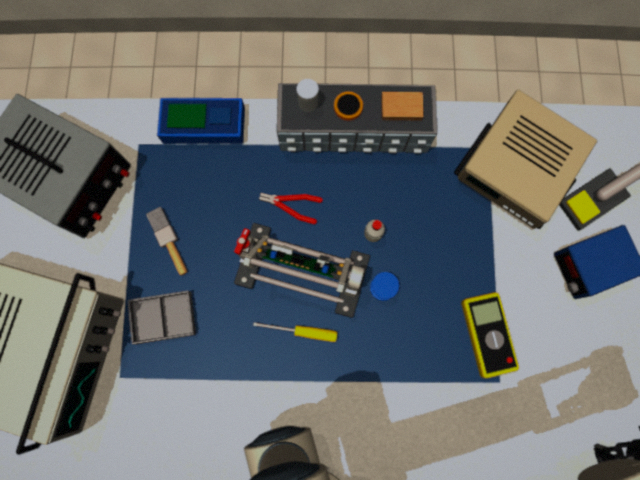

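View pics/side0.png

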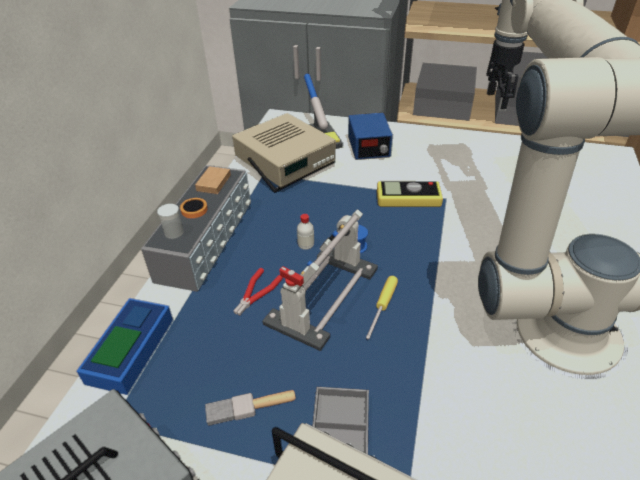

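Top: the frame is around (303,270), the knob at (242,241), the screwdriver at (300,331), the spool at (385,286) and the bottle at (374,230). Side: the knob is at (292,278) and the raised rail runs to (358,213). I'll zoom in on both.

Run:
```python
import cv2,numpy as np
a=cv2.imread("pics/top0.png")[215:325,225:405];b=cv2.imread("pics/side0.png")[195:355,230:410]
a=cv2.resize(a,None,fx=4.4,fy=4.4,interpolation=cv2.INTER_CUBIC)
b=cv2.resize(b,None,fx=3.7,fy=3.7,interpolation=cv2.INTER_CUBIC)
cv2.imwrite("pics/topc.png",a);cv2.imwrite("pics/sidec.png",b)
```

```text
(no output)
```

View pics/topc.png

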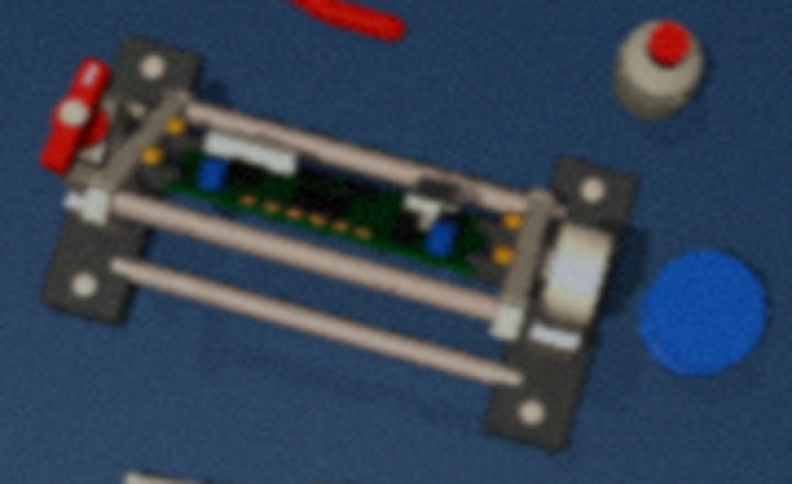

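View pics/sidec.png

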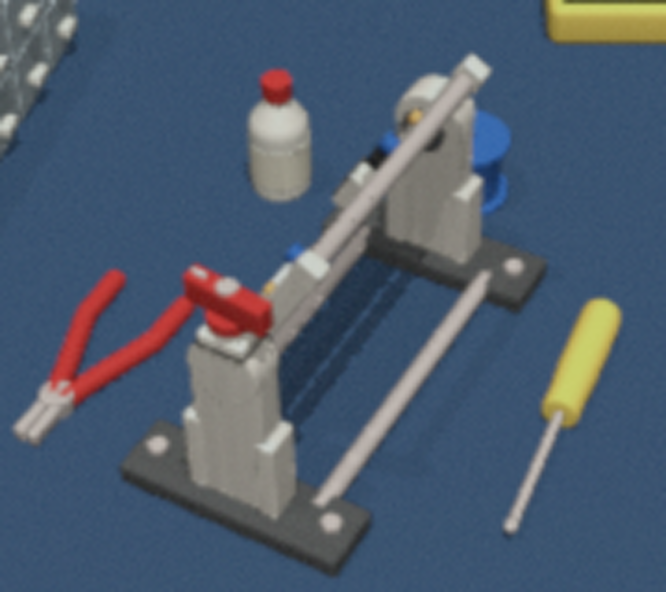

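Crops: the foot bolts are at top-crop (152,66), (85,285), (592,189), (531,412). The raised rail's end blocks are at (95,203) and (507,322) in the top crop, and (314,267) and (476,70) in the side crop. The knob hub is at top (73,112), side (228,287). The thin lower bar is just the stand's crossbar.

Create h.py:
```python
import cv2,numpy as np
def load(n): return dict(np.load(f"pics/{n}.npz"))
def ray(f,p):
    u=cv2.undistortPoints(np.array([[p]],float),f["K"],f["distortion"])[0,0]
    R,t=f["extrinsics"][:3,:3],f["extrinsics"][:3,3]
    d=R.T@np.array([u[0],u[1],1.]);return -R.T@t,d/np.linalg.norm(d)
def plane(f,p,z):
    o,d=ray(f,p);return o+d*(z-o[2])/d[2]
def tri(rs):
    A=sum(np.eye(3)-np.outer(d,d) for o,d in rs);b=sum((np.eye(3)-np.outer(d,d))@o for o,d in rs)
    x=np.linalg.solve(A,b);return x,[round(float(np.linalg.norm(np.cross(x-o,d)))*1e3,1) for o,d in rs]
def proj(f,X):
    r=cv2.Rodrigues(f["extrinsics"][:3,:3])[0]
    return cv2.projectPoints(np.array([X],float),r,f["extrinsics"][:3,3],f["K"],f["distortion"])[0][0,0]
```

Run:
```python
from h import *
T,S=load("top0"),load("side0")
t=lambda x,y:(x/4.4+225-.39,y/4.4+215-.39); s=lambda x,y:(x/3.7+230-.36,y/3.7+195-.36)
np.set_printoptions(precision=4,suppress=True)
for n,a,b in[("knob",(73,112),(228,287)),("railL",(95,203),(314,267)),("railR",(507,322),(476,70)),("boltLf",(152,66),(157,444)),("boltLn",(85,285),(331,521)),("boltRn",(531,412),(514,266))]:
    print(n,*tri([ray(T,t(*a)),ray(S,s(*b))]))
B=[plane(T,t(*p),.018) for p in[(152,66),(85,285),(592,189),(531,412)]];c=np.mean(B,0)
x=B[0]-B[1]+B[2]-B[3];y=B[0]+B[1]-B[2]-B[3]
print(c,"yaw x",np.arctan2(x[1],x[0]),"yaw y",np.arctan2(-y[0],y[1]),np.linalg.norm(y)/2)
for p in[(152,66),(85,285),(592,189),(531,412)]:print(plane(T,t(*p),.018))
```

```text
knob [0.572  0.137  0.1815] [0.6, 0.6]
railL [0.5282 0.1237 0.1935] [0.7, 0.7]
railR [ 0.4779 -0.06    0.1929] [0.0, 0.0]
boltLf [0.6302 0.1215 0.0207] [0.0, 0.0]
boltLn [0.5142 0.1524 0.0205] [0.4, 0.4]
boltRn [ 0.4512 -0.0787  0.0199] [0.1, 0.1]
[0.541  0.0214 0.018 ] yaw x -0.2617464159398591 yaw y -0.26545981093910065 0.2402036382432457
[0.6308 0.1218 0.018 ]
[0.5141 0.1527 0.018 ]
[ 0.5677 -0.1103  0.018 ]
[ 0.4513 -0.0788  0.018 ]
```

The manual's scale: shifts go in units of 50 mm. Converting my numbers, 0.035 m is 0.7, -0.033 m is -0.66.

Emit:
{"fn": "jog_arm", "kwargs": {"ticks": "0.5,0.7,-0.66,-0.1,0;0.5,0.7,-0.66,-0.1,0;0.5,0.7,-0.66,-0.1,0;0.5,0.7,-0.66,-0.1,0;0.5,0.7,-0.66,-0.1,0;0.5,0.7,-0.66,-0.1,0;0.5,0.7,-0.66,-0.1,0;0.5,0.7,-0.66,-0.1,0;0.5,0.7,-0.66,-0.1,0;0.5,0.7,-0.66,-0.1,0;0.5,0.7,-0.66,-0.1,0;0.5,0.7,-0.66,-0.1,0;0.5,0.7,-0.66,-0.1,0;0.5,0.6,-0.6,-0.1,0;0.5,0,0,0,-0.161;0.5,0,0,0,-0.161;0.5,0,0,0,-0.161;0.5,0,0,0,-0.161;0.5,0,0,0,-0.161;0.5,0,0,0,-0.16", "squeeze": 25}}

```text
t: 2.6
tcp_pos: [0.504, 0.0307, 0.3008]
orientation: [-0.0, 0.792, 0.611, -0.0]
force: [0.3, 0.2, -0.4]
finger_gap: 0.498
grip_force: 0.0
```

Run:
```python
from station import arm
import cv2,numpy as np
f=arm.grab_frame("wrist");cv2.imwrite("pics/w1.png",f["color"][:,:,::-1]);np.savez("pics/w1.npz",**f)
s=arm.observe();print(s["tcp_pos"],s["orientation"],s["joint_pos"],s["finger_gap"])
```

```text
[0.50404261 0.03072295 0.30074458] [-3.10301361e-04  7.89918649e-01  6.13211462e-01 -3.67765945e-04] [-6.52512431e-03 -1.36952185e-01  1.33142233e+00  3.54039795e-05
  1.94808432e+00  2.44044518e-01] 0.5023903002948518
```

View pics/w1.png

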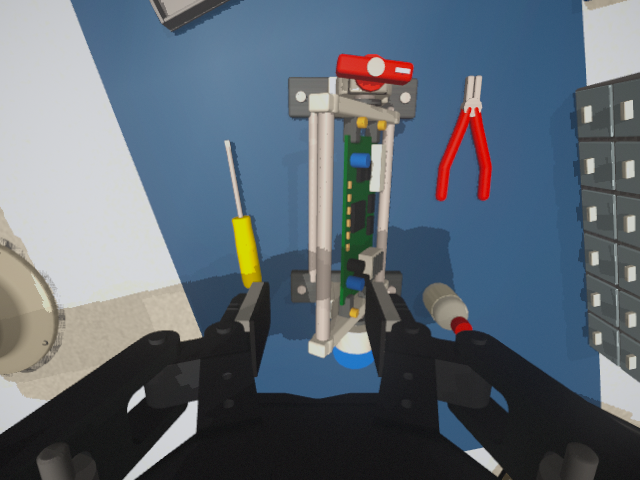

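Wrist view: rail_a runs (324,110)–(321,340), rail_b (391,125)–(383,245), and the knob wing (340,67)–(410,72). Next I'll intersect the rail's line planes from the three views.

Run:
```python
from h import *
T,S,W=load("top0"),load("side0"),load("w1")
t=lambda x,y:(x/4.4+225-.39,y/4.4+215-.39); s=lambda x,y:(x/3.7+230-.36,y/3.7+195-.36)
a=-.2635;ex=np.array([np.cos(a),np.sin(a),0]);ey=np.array([-ex[1],ex[0],0]);c=np.array([.541,.0214,.125])
def lines(L,nm):
    N=[];B=[]
    for f,p,q in L:
        o,d=ray(f,p);_,e=ray(f,q);n=np.cross(d,e);n/=np.linalg.norm(n)
        # point c+x ex+z ez (middle, y=0)
        N.append([n@ex,n[2]]);B.append(n@(o-c))
    N=np.array(N);B=np.array(B)
    x=np.linalg.lstsq(N,B,rcond=None)[0]
    print(nm,"x,z rel pivot mm",x*1e3,"res mm",(N@x-B)*1e3,"r",np.hypot(*x)*1e3,"ang",np.arctan2(x[1],-x[0]))
lines([(T,t(150,213),t(470,296)),(S,s(330,240),s(460,90)),(W,(324,120),(322,335))],"a")
lines([(T,t(210,110),t(500,195)),(W,(391,128),(384,245))],"b")
p,q=plane(W,(340,67.5),.181),plane(W,(410,71.5),.181);d=(q-p)
print("knob",(p+q)/2,np.linalg.norm(d),"k",-.2635-np.arctan2(d[1],d[0]))
print(tri([ray(W,(375,67)),ray(T,t(73,112)),ray(S,s(228,287))]))
for p,q in[((300,97),None),((405,98),None),((300,287),None)]: print(plane(W,p,.018))
```

```text
a x,z rel pivot mm [-33.54259131  59.72123173] res mm [ 0.03419295 -0.00758608 -0.02732907] r 68.49621122154755 ang 1.059050742474222
b x,z rel pivot mm [26.57655775  1.53959444] res mm [-1.73472348e-14 -2.08166817e-14] r 26.62111516505769 ang 3.0837267838463647
knob [0.57364576 0.13519375 0.181     ] 0.049369100924805336 k 0.0447978616480077
(array([0.57264858, 0.13684416, 0.18130465]), [1.2, 0.3, 1.1])
[0.51526556 0.15215177 0.018     ]
[0.63271055 0.1201871  0.018     ]
[ 0.4516346  -0.07687137  0.018     ]
```

Emit:
{"fn": "jog_arm", "kwargs": {"ticks": "0.4,0.02,0.08,0.4,0.013;0.4,0,0,0.6,0;0.4,0,0,0.6,0;0.4,0,0,0.6,0;0.4,0,0,0.4,0;0.4,0,0,0,0;0.0,0,0,0,0;0.0,0,0,0,0;0.0,0,0,0,0;0.0,0,0,0,0", "squeeze": 25}}

```text
t: 3.9
tcp_pos: [0.5087, 0.0307, 0.1725]
orientation: [0.001, 0.797, 0.604, 0.001]
force: [-0.4, -0.1, 3.5]
finger_gap: 0.128
grip_force: 24.9
```

Run:
```python
from station import arm
import cv2,numpy as np
f=arm.grab_frame("wrist");cv2.imwrite("pics/w2.png",f["color"][:,:,::-1]);np.savez("pics/w2.npz",**f)
```

```text
(no output)
```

View pics/w2.png

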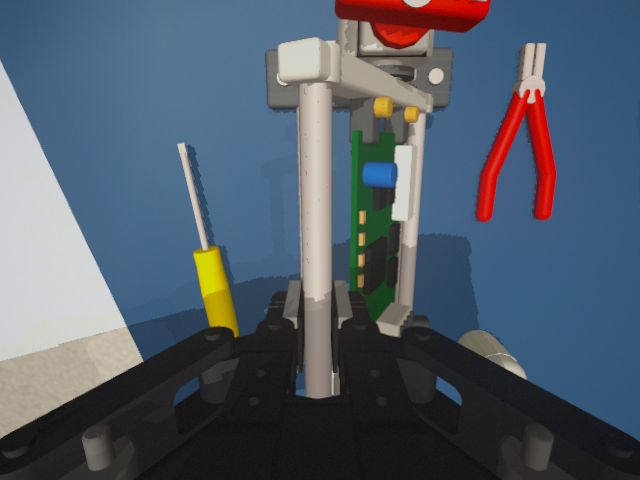

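The rail is gripped, with the opening at about 11 mm. The board hangs clear to the right of the fingers. I'll follow the arc, first half now.

Emit:
{"fn": "jog_arm", "kwargs": {"ticks": "0,0,0.188,-0.086,0;0,0,0.2,-0.056,0;0,0,0.204,-0.028,0;0,0,0.208,0.004,0;0,0,0.204,0.034,0;0,0,0.196,0.064,0;0,0,0.186,0.092,0;0,0,0,0,0"}}

```text
t: 4.95
tcp_pos: [0.5766, 0.0119, 0.1695]
orientation: [0.0, 0.797, 0.604, 0.001]
force: [1.8, 4.4, 1.5]
finger_gap: 0.127
grip_force: 26.3
```

```bash
python3 -c "
from station import arm
s=arm.observe();print(s['tcp_pos'],s['orientation'],s['force'])"
```

```text
[0.57663915 0.01192241 0.16947006] [4.44547691e-04 7.97289569e-01 6.03595955e-01 1.03420577e-03] [1.83073965 4.44210774 1.49163507]
```

To row units: 0.0101 m is 0.202, 0.0096 m is 0.192.

Emit:
{"fn": "jog_arm", "kwargs": {"ticks": "0,0,0.17,0.118,0;0,0,0.15,0.142,0;0,0,0.128,0.164,0;0,0,0.102,0.18,0;0,0,0.076,0.192,0;0,0,0.044,0.202,0;0,0,0.004,0.17,0;0,0,0,0,0"}}

```text
t: 5.95
tcp_pos: [0.6094, 0.0028, 0.111]
orientation: [0.001, 0.797, 0.604, 0.002]
force: [5.6, 4.5, 1.4]
finger_gap: 0.127
grip_force: 29.1
```

Run:
```python
from station import arm
import cv2,numpy as np
for n in("side","top","wrist"):
    f=arm.grab_frame(n);cv2.imwrite(f"pics/{n}3.png",f["color"][:,:,::-1]);np.savez(f"pics/{n}3.npz",**f)
s=arm.observe();print(s['tcp_pos'],s['orientation'],s['force'])
a=cv2.imread("pics/wrist3.png")[:340];b=cv2.imread("pics/side3.png")[195:355,230:410]
a=cv2.resize(a,(400,212));b=cv2.resize(b,(400,356),interpolation=cv2.INTER_CUBIC)
t=cv2.resize(cv2.imread("pics/top3.png")[205:335,225:405],(400,289),interpolation=cv2.INTER_CUBIC)
o=np.zeros((570,800,3),np.uint8);o[:212,:400]=a;o[212:568,:400]=b;o[:289,400:]=t
cv2.imwrite("pics/m3.png",o)
```

```text
[0.60934453 0.00284471 0.11133052] [0.00108541 0.79723262 0.60366885 0.00170146] [5.53908988 3.67182648 1.28353995]
```

View pics/m3.png

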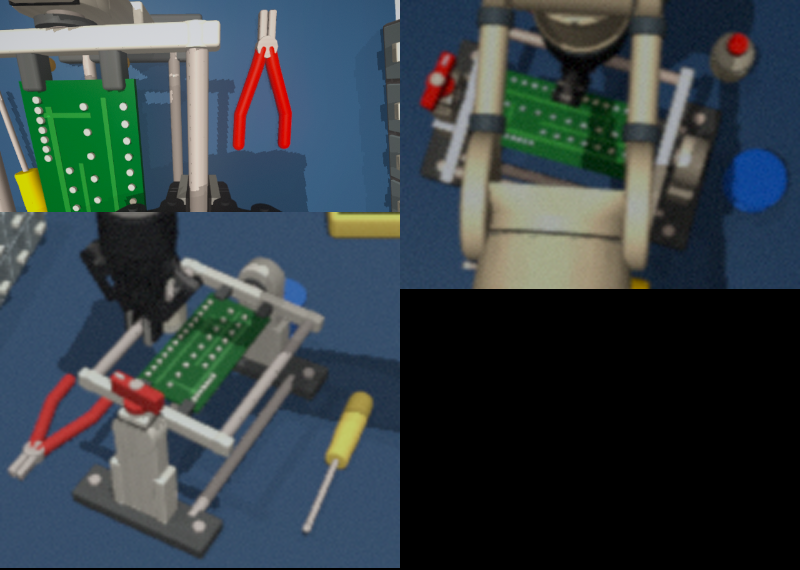

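Solder side is up and nearly level. I'll release, lift straight out, and measure the level from two wrist positions.

Emit:
{"fn": "jog_arm", "kwargs": {"ticks": "0.34,0,0,0,0;0.34,0,0,0,0;0.34,0,0,0,0;0.34,0,0,-0.4,0;0.34,0,0,-0.8,0;0.34,0,0,-1,0;0.34,0,-0.6,-1,0;0.34,-0.6,-1,-0.6,0;0.34,-0.8,-1,0,0;0.34,0,0,0,0;0.34,0,0,0,0"}}

```text
t: 7.48
tcp_pos: [0.4675, -0.0281, 0.3018]
orientation: [0.001, 0.797, 0.603, 0.001]
force: [-0.9, 0.1, 0.8]
finger_gap: 0.341
grip_force: 0.0
```

Run:
```python
from station import arm
import cv2,numpy as np
f=arm.grab_frame("wrist");cv2.imwrite("pics/w4.png",f["color"][:,:,::-1]);np.savez("pics/w4.npz",**f)
```

Emit:
{"fn": "jog_arm", "kwargs": {"ticks": "0.34,0,0.6,0,0;0.34,0,1,0,0;0.34,0,1,0,0;0.34,0,0.4,0,0;0.34,0,0,0,0;0.34,0,0,0,0"}}

```text
t: 8.28
tcp_pos: [0.6118, -0.0683, 0.2999]
orientation: [-0.0, 0.797, 0.604, -0.0]
force: [-0.2, 0.3, 0.6]
finger_gap: 0.337
grip_force: 0.0
```

Run:
```python
from station import arm
import cv2,numpy as np
f=arm.grab_frame("wrist");cv2.imwrite("pics/w5.png",f["color"][:,:,::-1]);np.savez("pics/w5.npz",**f)
a=cv2.imread("pics/w4.png")[:400,120:];b=cv2.imread("pics/w5.png")[:400,:520]
cv2.imwrite("pics/m5.png",cv2.resize(np.vstack([a,b]),(520,800))[:,:]) if 0 else cv2.imwrite("pics/m5.png",cv2.resize(np.hstack([a,b]),(800,308)))
```

```text
(no output)
```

View pics/m5.png

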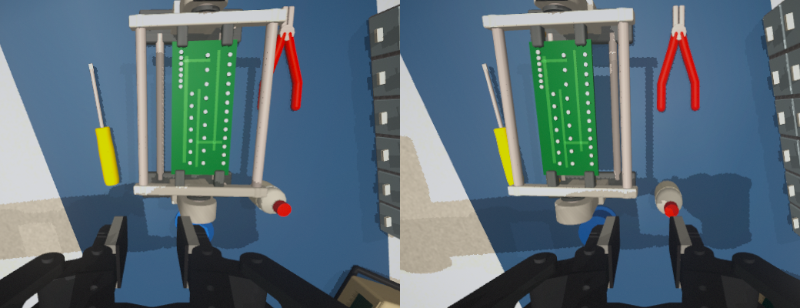

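Both views show the solder side up. In the full w4 image rail_b runs x≈305→309 and rail_a x≈472→455. In w5 rail_b runs 126→150 and rail_a 292→296. I'll fit their centrelines with a low-saturation mask.

Create lvl.py:
```python
from h import *
a=-.2635;ex=np.array([np.cos(a),np.sin(a),0]);ey=np.array([-ex[1],ex[0],0]);c=np.array([.541,.0214,.125])
def rail(f,x0,x1,r0=50,r1=215,w=13):
    hsv=cv2.cvtColor(f["color"],cv2.COLOR_RGB2HSV);m=((hsv[...,1]<75)&(hsv[...,2]>95))
    R=[];C=[];W=[]
    for r in range(r0,r1):
        g=x0+(x1-x0)*(r-40)/200.;i=np.arange(int(g)-w,int(g)+w+1);k=i[m[r,i]]
        # longest run
        if len(k)<4: continue
        runs=np.split(k,np.where(np.diff(k)>1)[0]+1);k=max(runs,key=len);R.append(r);C.append(k.mean());W.append(len(k))
    R,C,W=map(np.array,(R,C,W));ok=abs(W-np.median(W))<=2
    p=np.polyfit(R[ok],C[ok],1);e=C-np.polyval(p,R);ok&=abs(e)<1;p=np.polyfit(R[ok],C[ok],1)
    print("  n",ok.sum(),"w",np.median(W),"rms",np.std(C[ok]-np.polyval(p,R[ok])).round(2),p.round(3))
    return (np.polyval(p,r0),r0),(np.polyval(p,r1),r1)
def meet(L,nm):
    N=[];B=[]
    for f,(p,q) in L:
        o,d=ray(f,p);_,e=ray(f,q);n=np.cross(d,e);n/=np.linalg.norm(n);N.append([n@ex,n[2]]);B.append(n@(o-c))
    x=np.linalg.lstsq(np.array(N),np.array(B),rcond=None)[0];print(nm,"x,z rel pivot mm",x*1e3);return x
def level(A,B,ga,gb):
    b=meet([(A,rail(A,*gb[0])),(B,rail(B,*gb[1]))],"rail_b");r=meet([(A,rail(A,*ga[0])),(B,rail(B,*ga[1]))],"rail_a")
    d=r-b;print("span",np.hypot(*d)*1e3,"tilt: rail_a higher by",d[1]*1e3,"rad",np.arctan2(d[1],d[0]))
```

Run:
```python
from lvl import *
level(load("w4"),load("w5"),[(472,455),(292,296)],[(305,309),(126,150)])
```

```text
n 161 w 14.0 rms 0.22 [1.90000e-02 3.01711e+02]
  n 165 w 14.0 rms 0.37 [  0.139 120.81 ]
rail_b x,z rel pivot mm [-68.22481229  -4.43528033]
  n 165 w 15.0 rms 0.3 [-9.60000e-02  4.76397e+02]
  n 138 w 15.0 rms 0.23 [2.70000e-02 2.88597e+02]
rail_a x,z rel pivot mm [71.06154433  9.38237469]
span 139.97005654822718 tilt: rail_a higher by 13.817655018890902 rad 0.09887969890166669
```

The 140 mm span checks out, but rail_a stands about 14 mm above rail_b: the pads probably dragged it up as they opened. I'll press it down with the fingers shut.

Emit:
{"fn": "jog_arm", "kwargs": {"ticks": "0,0.68,-0.22,0,0;0,0.68,-0.21,0,0;0,0,0,1,0;0,0,0,1,0;0,0,0,0.9,0;0,0,0,0.24,0;0,0,0,0.12,0;0,0,0,0.1,0;0,0,0,0,0"}}

```text
t: 9.45
tcp_pos: [0.6103, 0.0024, 0.1341]
orientation: [0.001, 0.797, 0.603, 0.001]
force: [0.5, -0.4, 0.5]
finger_gap: -0.002
grip_force: 0.3
```

```bash
python3 -c "
from station import arm
s=arm.observe();print(s['tcp_pos'],s['orientation'],s['force'])"
```

```text
[0.61033204 0.00239875 0.13406927] [0.00098563 0.79736548 0.60349473 0.00119501] [ 0.51274923 -0.37471482  0.4512835 ]
```

Emit:
{"fn": "jog_arm", "kwargs": {"ticks": "0,0,0,0.04,0;0,0,0,0.02,0;0,0,0,0,0;0,0,0,0,0"}}

```text
t: 9.95
tcp_pos: [0.6095, 0.0024, 0.1293]
orientation: [0.0, 0.797, 0.604, 0.0]
force: [0.7, -0.8, 1.3]
finger_gap: 0.001
grip_force: 0.5
```

Emit:
{"fn": "jog_arm", "kwargs": {"ticks": "0,0,0,-0.8,0;0,0,0,-1,0;0,0,-0.6,-1,0;0,-0.6,-1,-0.6,0;0,-0.8,-1.2,0,0;0,0,0,0,0;0,0,0,0,0"}}

```text
t: 10.82
tcp_pos: [0.4676, -0.0232, 0.2979]
orientation: [0.0, 0.797, 0.603, 0.0]
force: [-0.0, -0.9, 0.6]
finger_gap: -0.002
grip_force: 0.0
```

Run:
```python
from station import arm
import cv2,numpy as np
f=arm.grab_frame("wrist");cv2.imwrite("pics/w6.png",f["color"][:,:,::-1]);np.savez("pics/w6.npz",**f)
```

Emit:
{"fn": "jog_arm", "kwargs": {"ticks": "0,0,0.6,0,0;0,0,1,0,0;0,0,1,0,0;0,0,0.4,0,0;0,0,0,0,0;0,0,0,0,0"}}

```text
t: 11.62
tcp_pos: [0.612, -0.0635, 0.2972]
orientation: [-0.001, 0.797, 0.604, -0.0]
force: [0.3, -0.3, 0.6]
finger_gap: 0.002
grip_force: 0.0
```

Run:
```python
from station import arm
import cv2,numpy as np
f=arm.grab_frame("wrist");cv2.imwrite("pics/w7.png",f["color"][:,:,::-1]);np.savez("pics/w7.npz",**f)
from lvl import *
level(load("w6"),load("w7"),[(472,455),(292,296)],[(305,309),(126,150)])
```

```text
  n 158 w 14.0 rms 0.21 [1.90000e-02 3.02665e+02]
  n 132 w 15.0 rms 0.33 [  0.144 114.553]
rail_b x,z rel pivot mm [-68.5772313    4.28890244]
  n 165 w 15.0 rms 0.3 [-9.70000e-02  4.76585e+02]
  n 158 w 14.0 rms 0.21 [2.40000e-02 2.91084e+02]
rail_a x,z rel pivot mm [71.32731198  0.62347108]
span 139.95255129936754 tilt: rail_a higher by -3.665431360396835 rad -0.02619352417961449
```

Now rail_a is 1.8 mm low, which matches the press height of 0.1293. I'll touch rail_b down to a tip height of 0.131.

To row units: -0.05 m is -1, 0.05 m is 1.

Emit:
{"fn": "jog_arm", "kwargs": {"ticks": "0,0.4,-1,0,0;0,0.4,-1,0,0;0,0.47,-1,0,0;0,0,-0.214,0,0;0,0,0,1,0;0,0,0,1,0;0,0,0,0.9,0;0,0,0,0.24,0;0,0,0,0.08,0;0,0,0,0,0;0,0,0,0,0"}}

```text
t: 13.05
tcp_pos: [0.4754, 0.0408, 0.1389]
orientation: [0.001, 0.797, 0.603, 0.001]
force: [0.3, 0.0, -0.2]
finger_gap: -0.005
grip_force: 0.0
```

```bash
python3 -c "
from station import arm
s=arm.observe();print(s['tcp_pos'],s['force'])"
```

```text
[0.47538371 0.04076186 0.13889251] [ 0.30870197  0.04454032 -0.2299707 ]
```

Emit:
{"fn": "jog_arm", "kwargs": {"ticks": "0,0,0,0.08,0;0,0,0,0.06,0;0,0,0,0,0;0,0,0,0,0"}}

```text
t: 13.55
tcp_pos: [0.4743, 0.0408, 0.1297]
orientation: [-0.0, 0.797, 0.604, -0.0]
force: [-0.3, -0.3, -0.0]
finger_gap: -0.003
grip_force: 0.0
```

```bash
python3 -c "
from station import arm
print(arm.observe()['tcp_pos'])"
```

```text
[0.47434284 0.04080151 0.12974984]
```

To row units: -0.018 m is -0.36, 0.01 m is 0.2.

Emit:
{"fn": "jog_arm", "kwargs": {"ticks": "0,0,0,-1,0;0,0,0,-1,0;0,-0.6,0.2,-1,0;0,-0.68,0,-0.36,0;0,0,0,0,0;0,0,0,0,0;0,0,0,0,0"}}

```text
t: 14.42
tcp_pos: [0.4665, -0.0228, 0.2966]
orientation: [-0.001, 0.797, 0.604, -0.001]
force: [0.3, -0.0, -0.6]
finger_gap: -0.001
grip_force: 0.0
```

Create shot.py:
```python
import sys,cv2,numpy as np
from station import arm
f=arm.grab_frame("wrist");n=sys.argv[1];cv2.imwrite(f"pics/{n}.png",f["color"][:,:,::-1]);np.savez(f"pics/{n}.npz",**f)
```

```bash
python3 shot.py w8
```

```text
(no output)
```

Emit:
{"fn": "jog_arm", "kwargs": {"ticks": "0,0,0.6,0,0;0,0,1,0,0;0,0,1,0,0;0,0,0.4,0,0;0,0,0,0,0;0,0,0,0,0;0,0,0,0,0"}}

```text
t: 15.35
tcp_pos: [0.6104, -0.0637, 0.2987]
orientation: [0.0, 0.797, 0.604, 0.0]
force: [-0.1, -0.3, 0.5]
finger_gap: 0.001
grip_force: 0.0
```

```bash
python3 shot.py w9
```

Run:
```python
from lvl import *
level(load("w8"),load("w9"),[(472,455),(292,296)],[(305,309),(126,150)])
```

```text
  n 158 w 14.0 rms 0.2 [1.50000e-02 3.05141e+02]
  n 153 w 15.0 rms 0.38 [  0.141 118.857]
rail_b x,z rel pivot mm [-68.5597824    0.95955091]
  n 165 w 15.0 rms 0.27 [-1.01000e-01  4.81474e+02]
  n 159 w 15.0 rms 0.23 [2.5000e-02 2.9215e+02]
rail_a x,z rel pivot mm [71.33140989  4.05528607]
span 139.92544176772145 tilt: rail_a higher by 3.0957351636637553 rad 0.022125981736050643
```

Tilt is now +0.022. The commanded drop of 0.168 leaves a rail 1.55 mm low, so dropping 0.1665 onto rail_a should level it.

To row units: 0.05 m is 1, 0.045 m is 0.9.

Emit:
{"fn": "jog_arm", "kwargs": {"ticks": "0,0.64,-0.2,0,0;0,0.64,-0.18,0,0;0,0,0,1,0;0,0,0,1,0;0,0,0,0.9,0;0,0,0,0.25,0;0,0,0,0.1,0;0,0,0,0.08,0;0,0,0,0,0;0,0,0,0,0;0,0,0,0,0"}}

```text
t: 16.77
tcp_pos: [0.6107, 0.0025, 0.1323]
orientation: [0.001, 0.797, 0.603, 0.001]
force: [-0.2, -0.4, 0.9]
finger_gap: 0.001
grip_force: 0.5
```

Emit:
{"fn": "jog_arm", "kwargs": {"ticks": "0,0,0,-1,0;0,0,0,-1,0;0,0,-0.6,-1,0;0,-0.6,-1,-0.33,0;0,-0.68,-1.2,0,0;0,0,0,0,0;0,0,0,0,0;0,0,0,0,0"}}

```text
t: 17.77
tcp_pos: [0.4653, -0.0193, 0.2975]
orientation: [-0.0, 0.797, 0.604, -0.0]
force: [-0.2, -1.4, -0.3]
finger_gap: -0.004
grip_force: 0.0
```

```bash
python3 shot.py w10
```

Emit:
{"fn": "jog_arm", "kwargs": {"ticks": "0,0,0.6,0,0;0,0,1,0,0;0,0,1,0,0;0,0,0.4,0,0;0,0,0,0,0;0,0,0,0,0;0,0,0,0,0"}}

```text
t: 18.7
tcp_pos: [0.6082, -0.0599, 0.2986]
orientation: [0.0, 0.797, 0.604, 0.0]
force: [-1.2, 0.1, -1.0]
finger_gap: -0.0
grip_force: 0.0
```

```bash
python3 shot.py w11
```

Run:
```python
from lvl import *
level(load("w10"),load("w11"),[(472,455),(292,296)],[(305,309),(126,150)])
```

```text
  n 155 w 14.0 rms 0.21 [1.40000e-02 3.07436e+02]
  n 159 w 15.0 rms 0.39 [  0.138 122.431]
rail_b x,z rel pivot mm [-68.56931836   1.3307913 ]
  n 165 w 15.0 rms 0.27 [-9.90000e-02  4.82575e+02]
  n 156 w 15.0 rms 0.21 [2.10000e-02 2.96184e+02]
rail_a x,z rel pivot mm [71.34933861  3.67091632]
span 139.93822477032865 tilt: rail_a higher by 2.340125015720691 rad 0.01672333703138236
```

To row units: 0.05 m is 1, 0.045 m is 0.9.

Emit:
{"fn": "jog_arm", "kwargs": {"ticks": "0,0.6,-0.16,0,0;0,0.62,-0.16,0,0;0,0,0,1,0;0,0,0,1,0;0,0,0,0.9,0;0,0,0,0.25,0;0,0,0,0.12,0;0,0,0,0.084,0;0,0,0,0,0;0,0,0,0,0;0,0,0,0,0"}}

```text
t: 20.12
tcp_pos: [0.6103, 0.0028, 0.1311]
orientation: [0.001, 0.797, 0.604, 0.001]
force: [0.3, 0.2, 0.8]
finger_gap: -0.0
grip_force: 0.5
```

Emit:
{"fn": "jog_arm", "kwargs": {"ticks": "0,0,0,-1,0;0,0,0,-1,0;0,0,-0.6,-1,0;0,-0.6,-1,-0.354,0;0,-0.68,-1.2,0,0;0,0,0,0,0;0,0,0,0,0;0,0,0,0,0"}}

```text
t: 21.12
tcp_pos: [0.4649, -0.0191, 0.2974]
orientation: [-0.0, 0.797, 0.604, -0.0]
force: [0.4, 0.5, -0.6]
finger_gap: -0.002
grip_force: 0.0
```

```bash
python3 shot.py w12
```

Emit:
{"fn": "jog_arm", "kwargs": {"ticks": "0,0,0.6,0,0;0,0,1,0,0;0,0,1,0,0;0,0,0.4,0,0;0,0,0,0,0;0,0,0,0,0;0,0,0,0,0"}}

```text
t: 22.05
tcp_pos: [0.6079, -0.0596, 0.2986]
orientation: [0.0, 0.797, 0.604, 0.0]
force: [0.1, -0.1, 0.5]
finger_gap: 0.001
grip_force: 0.0
```

```bash
python3 shot.py w13
```

Run:
```python
from lvl import *
level(load("w12"),load("w13"),[(472,455),(292,296)],[(305,309),(126,150)])
W=load("w13");m=cv2.inRange(cv2.cvtColor(W["color"],cv2.COLOR_RGB2HSV)*np.uint8(1),(0,150,80),(8,255,255));
n,l,st,ce=cv2.connectedComponentsWithStats(m);print([(st[i].tolist(),ce[i].round()) for i in range(1,n) if st[i,4]>80])
from station import arm
s=arm.observe();print(s["joint_pos"],s["tcp_pos"])
```

```text
  n 155 w 14.0 rms 0.19 [1.40000e-02 3.07776e+02]
  n 156 w 15.0 rms 0.37 [  0.138 122.156]
rail_b x,z rel pivot mm [-68.61040476   2.48241285]
  n 165 w 15.0 rms 0.27 [-1.00000e-01  4.82597e+02]
  n 155 w 14.0 rms 0.21 [2.10000e-02 2.96721e+02]
rail_a x,z rel pivot mm [71.32328553  2.54533431]
span 139.93370443764113 tilt: rail_a higher by 0.06292146220889405 rad 0.00044965195899069216
[([339, 48, 54, 103, 1881], array([365.,  99.])), ([349, 268, 18, 21, 267], array([357., 279.]))]
[-1.53511384e-01  1.45685941e-01  1.05158593e+00  4.21395321e-05
  1.94313741e+00  1.21170680e-01] [ 0.60787181 -0.05963711  0.29873082]
```

Level to 0.0005 rad. Now the knob: move above it and turn the tool across the wing.

To row units: 0.045 m is 0.9, -0.0214 m is -0.428.

Emit:
{"fn": "jog_arm", "kwargs": {"ticks": "0.45,0.9,-0.428,0,0;0.45,0.9,-0.428,0,0;0.45,0.9,-0.428,0,0;0.45,0.9,-0.428,0,0;0.45,0,0,0,-0.171;0.45,0,0,0,-0.171;0.45,0,0,0,-0.171;0.45,0,0,0,-0.171;0.45,0,0,0,-0.171;0.45,0,0,0,-0.171;0.45,0,0,0,-0.171;0.45,0,0,0,-0.171;0.45,0,0,0,-0.168;0.45,0,0,0,0;0.45,0,0,0,0", "squeeze": 60}}

```text
t: 23.98
tcp_pos: [0.5746, 0.1366, 0.2983]
orientation: [0.0, 0.156, 0.988, 0.0]
force: [-0.0, -0.3, 0.6]
finger_gap: 0.451
grip_force: 0.0
```

```bash
python3 shot.py w14; python3 -c "
from station import arm
s=arm.observe();print(s['joint_pos'],s['tcp_pos'],s['orientation'])"
```

```text
[ 1.75661623e-01  9.01105664e-02  1.11251449e+00 -3.10820628e-05
  1.93841804e+00 -1.08280688e+00] [0.57465118 0.13651678 0.29819154] [2.64515812e-04 1.55535469e-01 9.87830270e-01 7.58053105e-05]
```

View pics/w14.png

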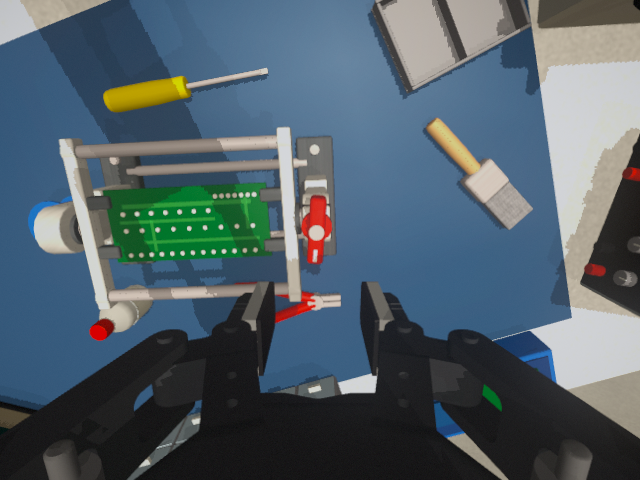

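Knob hub is at (316,233), with the wing from (318,197) to (315,262), along the tool's x as intended.

Run:
```python
from h import *
W=load("w14");T=load("top0");S=load("side0")
hsv=cv2.cvtColor(W["color"],cv2.COLOR_RGB2HSV);m=cv2.inRange(hsv,(0,170,150),(6,255,255))
m[:, :295]=0;m[:,345:]=0;m[:190]=0;m[275:]=0
pts=cv2.findNonZero(m);print(cv2.minAreaRect(pts))
p,q=plane(W,(318,198),.181),plane(W,(315,262),.181);d=p-q;print(np.linalg.norm(d),"k",-.2635+np.pi-np.arctan2(-d[1],-d[0]) ,(p+q)/2)
t=lambda x,y:(x/4.4+225-.39,y/4.4+215-.39); s=lambda x,y:(x/3.7+230-.36,y/3.7+195-.36)
x,e=tri([ray(W,(316,233)),ray(T,t(73,112)),ray(S,s(228,287))]);print(x,e,plane(W,(316,233),.184))
from station import arm
o=arm.observe();w=o["orientation"];a=2*np.arctan2(w[2],w[1]);print("toolx ang",a)
D=np.array([.5722,.1368])-o["tcp_pos"][:2];print("dx",D@[np.cos(a),np.sin(a)],"dy",D@[np.sin(a),-np.cos(a)])
```

```text
((316.0, 230.0), (64.0, 30.0), 90.0)
0.05182013198502723 k 3.237969317903877 [0.57326213 0.13707816 0.181     ]
[0.57289201 0.13668803 0.18149051] [1.8, 0.6, 1.4] [0.57408581 0.13644006 0.184     ]
toolx ang 2.8292536501597114
dx 0.0024196130584493527 dy -0.0004836904015696148
```

The manual's scale: shifts go in units of 50 mm. Converting my numbers, 0.04 m is 0.8, 0.025 m is 0.5.

Emit:
{"fn": "jog_arm", "kwargs": {"ticks": "0.45,0.04,0,0.4,0.03;0.45,0,0,0.8,0;0.45,0,0,0.8,0;0.45,0,0,0.5,0;0.45,0,0,0.24,0;0.45,0,0,0.04,0;0.45,0,0,0,0;0,0,0,0,0;0,0,0,0,0;0,0,0,0,0;0,0,0,0,0", "squeeze": 60}}

```text
t: 25.4
tcp_pos: [0.5733, 0.1362, 0.161]
orientation: [0.001, 0.17, 0.986, -0.0]
force: [-2.8, -5.9, 6.6]
finger_gap: 0.238
grip_force: 58.5
```

```bash
python3 -c "
from station import arm
s=arm.observe();print(s['joint_pos'],s['moment'],s['tcp_pos'],s['orientation'])"
```

```text
[ 1.76459622e-01  5.76586393e-02  1.38979925e+00 -1.62164465e-03
  1.69230894e+00 -1.05374457e+00] [-0.83534289  0.51074219  0.0294757 ] [0.57326492 0.13620054 0.16102793] [ 1.13206868e-03  1.69571603e-01  9.85517118e-01 -4.46603533e-04]
```

The opening is 20 mm where 13 is expected, so I'll look.

```bash
python3 shot.py w15
```

Run:
```python
from station import arm
import cv2,numpy as np
f=arm.grab_frame("side");cv2.imwrite("pics/side15.png",f["color"][:,:,::-1])
b=cv2.resize(f["color"][200:340,230:370,::-1],(400,400),interpolation=cv2.INTER_CUBIC)
w=cv2.resize(cv2.imread("pics/w15.png")[130:430,170:470],(400,400),interpolation=cv2.INTER_CUBIC)
cv2.imwrite("pics/m15.png",np.hstack([w,b]))
s=arm.observe();print(s["finger_gap"],s["grip_force"],s["force"],s["moment"])
```

```text
0.24155425874648834 58.535218834877014 [-3.31972678 -4.88645687  5.86241353] [-0.82183396  0.53918741 -0.0263312 ]
```

View pics/m15.png

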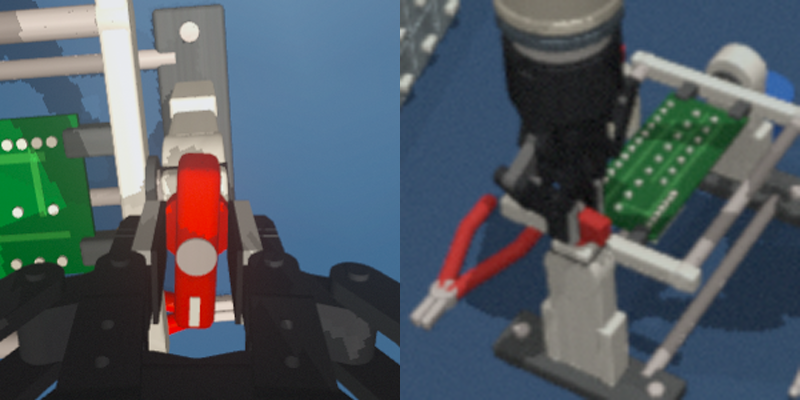

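The pads are clamping the round hub below the wing. I'll open, raise 7 mm and close again.

To row units: -0.007 m is -0.14.

Emit:
{"fn": "jog_arm", "kwargs": {"ticks": "0.4,0,0,0,0;0.4,0,0,0,0;0.4,0,0,-0.14,0.01;0.4,0,0,0,0;0,0,0,0,0;0,0,0,0,0;0,0,0,0,0;0,0,0,0,0", "squeeze": 60}}

```text
t: 26.5
tcp_pos: [0.5727, 0.1364, 0.1662]
orientation: [-0.0, 0.174, 0.985, -0.001]
force: [-3.1, -3.2, 3.6]
finger_gap: 0.133
grip_force: 59.9
```

```bash
python3 -c "
from station import arm
s=arm.observe();print(s['moment'],s['orientation'],s['joint_pos'][5])"
```

```text
[-0.73318594  0.49094507  0.08266072] [-7.56236264e-05  1.74298098e-01  9.84692730e-01 -6.27866243e-04] -1.0439254536469682
```

Emit:
{"fn": "jog_arm", "kwargs": {"ticks": "0,0,0,0,0.15;0,0,0,0,0.15;0,0,0,0,0.15;0,0,0,0,0.15;0,0,0,0,0.15;0,0,0,0,0.15;0,0,0,0,0.15;0,0,0,0,0"}}

```text
t: 27.5
tcp_pos: [0.5733, 0.1368, 0.1662]
orientation: [0.001, 0.644, 0.765, 0.0]
force: [-0.3, -3.2, 3.5]
finger_gap: 0.131
grip_force: 59.8
```

```bash
python3 -c "
from station import arm
import numpy as np
s=arm.observe();w=s['orientation'];print(s['moment'],s['joint_pos'][5],'k',np.pi-.2635-2*np.arctan2(w[2],w[1]))"
```

```text
[-0.52374573 -0.00323503 -0.0624956 ] 0.004999199605391038 k 1.1355134312535562
```

Emit:
{"fn": "jog_arm", "kwargs": {"ticks": "0,0,0,0,0.06;0,0,0,0,0.06;0,0,0,0,0.06;0,0,0,0,0;0,0,0,0,0"}}

```text
t: 28.12
tcp_pos: [0.5734, 0.1368, 0.1662]
orientation: [0.001, 0.709, 0.705, 0.0]
force: [1.0, -5.0, 4.0]
finger_gap: 0.132
grip_force: 60.2
```

```bash
python3 -c "
from station import arm
import numpy as np
s=arm.observe();w=s['orientation'];print(s['moment'],s['joint_pos'][5],'k',np.pi-.2635-2*np.arctan2(w[2],w[1]))"
```

```text
[-0.8020799  -0.31663494  0.69118191] 0.18315879883176178 k 1.313596792228449
```

The moment jumped to 0.69 N m at k≈1.31, so that is the stop. A small extra nudge to confirm, then release and lift.

Emit:
{"fn": "jog_arm", "kwargs": {"ticks": "0,0,0,0,0.04;0,0,0,0,0"}}

```text
t: 28.38
tcp_pos: [0.5734, 0.1369, 0.1662]
orientation: [0.001, 0.723, 0.691, 0.0]
force: [2.4, -5.3, 4.2]
finger_gap: 0.133
grip_force: 67.8
```

```bash
python3 -c "
from station import arm
import numpy as np
s=arm.observe();w=s['orientation'];print(s['moment'],s['joint_pos'][5],'k',np.pi-.2635-2*np.arctan2(w[2],w[1]))"
```

```text
[-0.94146618 -0.3130261   1.5182982 ] 0.22291218236233892 k 1.3532160455885147
```

Emit:
{"fn": "jog_arm", "kwargs": {"ticks": "0,0,0,0,-0.04;0.35,0,0,0,0;0.35,0,0,0,0;0.35,0,0,0,0;0.35,0,0,-0.6,0;0.35,0,0,-1,0;0.35,0,0,-1,0;0.35,0,0,0,0;0.35,0,0,0,0"}}

```text
t: 29.5
tcp_pos: [0.5729, 0.1373, 0.2951]
orientation: [-0.0, 0.71, 0.704, -0.0]
force: [-0.1, 0.6, -0.5]
finger_gap: 0.351
grip_force: 0.0
```

```bash
python3 shot.py w16
```

```text
(no output)
```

At the stop (moment 1.5 N m, k≈1.3). Re-check level and knob.

To row units: -0.045 m is -0.9, -0.044 m is -0.88.

Emit:
{"fn": "jog_arm", "kwargs": {"ticks": "0,0,0,0,0.133;0,0,0,0,0.132;0,-0.9,-0.31,0,0;0,-0.9,-0.31,0,0;0,-0.9,-0.31,0,0;0,-0.88,-0.31,-0.04,0;0,0,0,0,0;0,0,0,0,0;0,0,0,0,0"}}

```text
t: 30.68
tcp_pos: [0.4651, -0.0177, 0.2968]
orientation: [-0.001, 0.797, 0.604, -0.001]
force: [-0.3, -0.7, -0.0]
finger_gap: 0.001
grip_force: 0.0
```

```bash
python3 shot.py w17
```

Emit:
{"fn": "jog_arm", "kwargs": {"ticks": "0,0,0.6,0,0;0,0,1,0,0;0,0,1,0,0;0,0,0.4,0,0;0,0,0,0,0;0,0,0,0,0;0,0,0,0,0"}}

```text
t: 31.6
tcp_pos: [0.6087, -0.0585, 0.2987]
orientation: [0.0, 0.797, 0.604, 0.0]
force: [0.2, -0.7, -0.1]
finger_gap: 0.002
grip_force: 0.0
```

```bash
python3 shot.py w18
```

Run:
```python
from lvl import *
level(load("w17"),load("w18"),[(482,463),(296,300)],[(308,311),(126,152)])
a=cv2.resize(cv2.imread("pics/w16.png"),(400,300));b=cv2.resize(cv2.imread("pics/w18.png"),(400,300));cv2.imwrite("pics/m18.png",np.hstack([a,b]))
```

```text
  n 153 w 14.0 rms 0.17 [9.00000e-03 3.09123e+02]
  n 155 w 15.0 rms 0.39 [  0.137 121.944]
rail_b x,z rel pivot mm [-68.61780675   2.4587168 ]
  n 162 w 15.0 rms 0.3 [-1.05000e-01  4.84336e+02]
  n 154 w 14.0 rms 0.2 [2.10000e-02 2.96365e+02]
rail_a x,z rel pivot mm [71.35917426  2.56614529]
span 139.97702223304364 tilt: rail_a higher by 0.10742849398018847 rad 0.00076747242377739
```

View pics/m18.png

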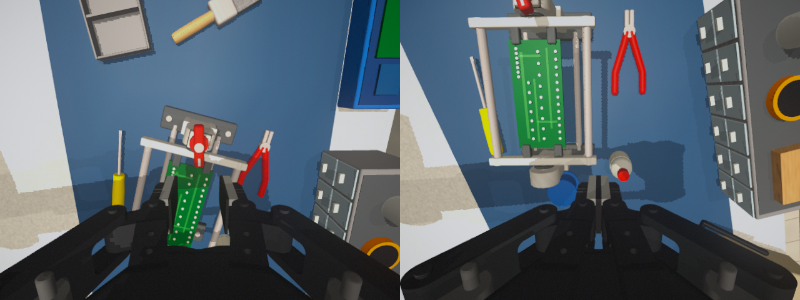

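The board is still level (0.0008 rad) with the solder side up. The wing is turned about 75° to the stop, at (198,147) in the left picture. The bystanders haven't moved and the robot is clear.

```bash
python3 -c "
from station import arm
print(arm.finish_job())"
```

```text
the job is handed in; nothing more can be done
None
```

The job is handed in: the board is solder side up and level to within 0.001 rad by the wrist camera, the red knob is tightened clockwise to its stop, and nothing around the frame was moved (about 32 s of the 54 s used).

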